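# Hang the ink roller on its drying pin by the slot in its strap

## Robot

A 7-joint arm with a two-finger parallel gripper is mounted at the origin on the work surface. World frame = base frame: x ahead of the robot, y to its left, z up, the work surface at z = 0. Lengths are in m, angles in rad, forces in N, time in s.
With the tool pointing down it reaches from about 0.4 to 0.85 m from the base axis. Payload 10.4 kg.
Tool frame: the origin (TCP) lies on the mounting face of the last link; the fingertips stand 173 mm ahead of it and the grasp point (between the pads) lies 155 mm ahead of it (manip.tip_extent is the distance from the TCP to the fingertips, in m); z points along the fingers, y is the line along which they close (so a half turn about z gives the same grasp; the last joint's range is limited). The gripper opens to 85 mm and grips with 20 to 120 N. Pads are 22 mm wide; open, the fingers measure 114 mm over their backs; the gripper's body (76 mm by 85 mm) begins 54 mm behind the grasp point. The pads swing forward as they close: fully open they stand 13 mm farther back than shut.
Start: joints at [1.32, 0.332, -0.065, 1.46, 0.022, 1.35, -0.088], TCP at [0.141, -0.609, 0.405] pointing down, gripper open.
Joint ranges: [-2.6, 2.6], [-0.5, 2.12], [-1.47, 1.34], [0.16, 2.42], [-1.27, 4.41], [0.06, 2.06], [-2.6, 2.6]. Speed limits (rad/s): [2.22, 2.22, 2.79, 2.79, 3.14, 3.14, 3.14].

## Interface

Orientations are given as a unit quaternion [x, y, z, w].
In Python, from workcell import manip gives the robot as it stands.
- The arm moves only by the tool move_arm, never from a script. Its argument "plan" is one flat list of numbers, 7 for each row, row after row: the turn, a rotation vector about the tool's x, y, z in rad, then the shift along the tool's x, y, z in m, then the finger opening in m, from 0 to 0.0854. In form: [ax, ay, az, dx, dy, dz, gripper, ax, ay, az, dx, dy, dz, gripper, ...]. A call has 1 to 12 rows; each row is the pose to reach, as a shift and turn from the pose commanded when the call began, along the tool's axes at that moment; what a row does not reach only later rows make up. A row lasts 1/8 s, in which the tool goes at most 62.5 mm and 10.7 degrees, less where a joint would pass 70% of its speed; a pose out of reach is approached as far as the arm can. A call with a gripper value outside its range is refused whole. The fingers move at their own pace and stop on an object; "squeeze" is the grip in N (left out, the last holds). Time passes only in rows, so rows that repeat a pose let the fingers close. It gives the time, the measured TCP pose, the force, the opening and the grip force at its end, in the units of the state.
- manip.get_obs(): the state, without advancing time (a new reading comes with each control period).
- manip.camera(name): name is "side" or "top"; returns a dict with "color" (384x512x3 uint8, red, green, blue), "fx", "fy", "cx", "cy" (pixels), "cam_to_world" (4x4, takes a point from camera to world coordinates). Camera axes: x right, y down, z forward; pixel columns grow to the right and rows downward; lengths in m; the calibration is good to about 2 mm. A picture is of the moment at which its call begins. There is no depth.
- manip.hand_in(): hands the job in; it is judged then, once.
Trained networks look in a picture, given as the dict that the camera call returned (one of the last four; its "shot" number tells which), for a name from the list of things; names that differ only in an ending like _2 or _b are one class to them, and where a whole thing is asked for, a point or a joint stands for the part that bears it (a point fixed in the world has none). Each returns a list of dicts, best first, with "conf" (0 to 1); they miss things now and then, are a little off and sometimes report something else, mostly with a low value. They report only what shows in the picture. A call takes as long as a camera call.
- manip.look_for(picture, label): "position" ([x, y, z] in m, in the coordinates of the camera as it stood for that picture, good to about 4 mm: the middle of the surface that is visible of it).
- manip.silhouettes(picture, label): "pixels" (384x512 bool, what is visible of it).
- manip.tip_of(picture, label): "position" ([x, y, z] in m, in the coordinates of the camera as it stood for that picture, good to about 4 mm: a listed point, or the origin of a listed thing).
The state is a dict: "clock": time; "joint_pos": joint angles; "joint_velocities": joint speeds; "tau": joint torques, N m; "position": TCP position; "ee_rot": TCP orientation; "ft_force": force on the tool from outside, world axes, zero at the start; "torque": the same for the moment, N m; "grip_width": opening from 0.0 (shut) to 1.0 (fully open); "grasp_force": force on a finger pad.
Only numpy, scipy, OpenCV 4.12 (cv2) and the standard library are available. Lean on these libraries where they do the work, as an engineer would, in place of code of your own. Each camera call takes 0.05 s, during which the arm holds its last target. There are 200 camera calls.

## Task

Take the ink roller out of its wooden rest and hang it on the hanger stand: slide the slot of its strap sideways onto the bare pin between collar and head, then lower it until the pin sits fully home at the top of the notch, and let it hang free, upright and still. The pin's height is not known exactly, so feel for it and be gentle: do not press the roller against the stand with more than 15 newtons (the weight of about 1.5 kg). Leave everything else on the bench as it is.

Things in the scene. Friction and masses are not known exactly. Their poses are not given: they have to be found in the camera images.
- roller: Ink roller, upright, 0.42 kg +-30%. Origin centre of underside, y along the roll, z up. Sizes in mm, this frame: black roll 40 dia, 90 long, axis z 20; arms to y +-54; red guard plate 64 (x) by 114 (y), z 46-52; strap plate 6 thick (x +-3), z 52-137, y -44 to +50, with an L slot (see slot_mouth, notch_top). Hung, the pin's axis is at y 0, z 119.
- grip_mid (a point): Centre of the roller's wooden grip block (roller frame 0, 0, z 163 mm): 24 (x) by 34 (y) mm, z 137 to 189 mm. Grip it from above by its two y faces.
- slot_mouth (a point): Mouth of the strap's slot (roller frame y +30, z 98 mm). Level slot, z 93 to 103 mm, open at the strap's +y edge, running inward to y -6. The lip below it ends at y +30, the lip above overhangs to y +50 (its underside at z 103). The pin enters here as the roller moves towards its own +y.
- notch_top (a point): Top of the notch (roller frame 0, 0, z 123 mm). At the slot's inner end the notch (y -6 to +6 mm) rises from z 103 to z 123: with the pin there the roller sinks 20 mm until the pin bears on the notch top.
- rest: Fixed wooden trough, 60 (x) by 136 (y) by 54 mm high, walls 7 mm, in which the roller is parked: its guard plate lies on the rim, the roll hangs inside. The roller lifts straight up out of it. Origin: centre of its underside.
- stand: Fixed hanger stand. Origin on the bench under the pin; z up, x along the pin, post to head. Sizes in mm: base x -105 to 45, y +-60, 12 thick; blue post x -76 to -52, 34 wide, 187 high; black block x -52 to -22, 34 wide, 30 high, centred on the pin's height, with a knob to y +39; brass collar 18 dia, x -22 to -8; bare steel pin 8 dia, x -8 to 8; yellow head 18 dia, x 8 to 12.
- pin_nominal (a point): Point on the stand at the middle of the bare pin, at its NOMINAL height of 155 mm. In x and y it is true, but block and pin are clamped (rigidly) at an unmeasured height: the pin's axis may lie up to 14 mm above or below this point; find it by touch or sight. The strap's plane belongs here, square to the pin; the head does not pass through the slot.
- tin_red: Bystander, not to be disturbed: red-banded ink tin, 76 mm across, 55 mm tall. Origin: centre of its underside.
- tin_blue: Bystander, not to be disturbed: blue-banded ink tin, 76 mm across, 55 mm tall. Origin: centre of its underside.
- tin_yellow: Bystander, not to be disturbed: yellow-banded ink tin, 76 mm across, 55 mm tall. Origin: centre of its underside.
- ink_knife: Bystander, not to be disturbed: ink knife (flat spatula) lying on the bench. Origin: centre of its underside.
- lino_block: Bystander, not to be disturbed: block of wood-backed lino, 100 x 75 x 22 mm, lying flat. Origin: centre of its underside.
- cleaner: Bystander, not to be disturbed: white jar of cleaning paste with a red lid, 68 mm across, 90 mm tall. Origin: centre of its underside.
- brush_cup: Bystander, not to be disturbed: white cup, 72 mm across, 75 mm tall. Origin: centre of its underside.

How it is judged:
On the way, in this order (a step that is already met when the one before it is completed fails the run):
1. the roller is lifted clear out of its rest (z of roller in the frame of rest above 0.06 m), for 0.1 s.
2. the strap is at the pin, slot mouth towards it, the pin entering the slot between the lips (x of pin_nominal in the frame of roller between -0.009 and 0.009 m and y of pin_nominal in the frame of roller between 0.012 and 0.032 m and z of pin_nominal in the frame of roller between 0.08 and 0.116 m), for 0.03 s.
At the end, for the whole second after the job is handed in: The released roller hangs on the pin alone: nominal pin point, in the roller's frame, within 9 mm in x, 3.5 mm in y and at z 103 to 135 mm (pin in the notch); the stand carries over 1.5 N; upright within 0.08 rad; at rest (under 0.03 m/s, 0.3 rad/s); fingers off it (x of pin_nominal in the frame of roller between -0.009 and 0.009 m and y of pin_nominal in the frame of roller between -0.0035 and 0.0035 m and z of pin_nominal in the frame of roller between 0.103 and 0.135 m and contact force between roller and stand above 1.5 N and angle between roller's own z axis and vertical below 0.08 rad and linear speed of roller below 0.03 m/s and angular speed of roller below 0.3 rad/s and contact force between roller and the fingers below 0.1 N); the robot touches nothing.
It fails at once if the roller is pressed or knocked against the stand with more than 15 N (contact force between roller and stand above 15 N).
It fails at once if a bystander is disturbed (moved more than 25 mm) (distance of any of tin_red, tin_blue, tin_yellow, ink_knife, lino_block, cleaner, brush_cup from where it was at the start of the episode above 0.025 m).
It also fails if it takes over 62 s, if anything falls off the work surface, if the arm or the gripper's body presses on something with over 40 N, if the wrist force passes 120 N, or if a joint passes its speed limit or range.

## Working session

There is one attempt and no reset: what is moved stays moved. The work goes in short steps, Python scripts to look and compute and a tool call to move; the robot and the scene stay as the last step left them, time stands still between calls to the robot, and variables do not carry over. Pictures are saved under pics/ and viewed, at most 10 in all, crops included, and the job is handed in when it is done.

Besides the shell and the picture viewer there is one more tool, called after "Emit:" as name(argument=value, ...) on one line, values as JSON. move_arm: Moves the arm, as the interface text tells. Its arguments: {"type":"object","properties":{"plan":{"type":"array","items":{"type":"number"}},"squeeze":{"type":"number"}},"required":["plan"]}

```bash
mkdir -p pics; cat > h.py <<'E'
import numpy as np, cv2
from workcell import manip
from scipy.spatial.transform import Rotation as R
def w(p,c): return (np.array(c["cam_to_world"])@np.append(p,1))[:3]
def px(P,c):
    q=np.linalg.inv(np.array(c["cam_to_world"]))@np.append(P,1); return np.array([c["fx"]*q[0]/q[2]+c["cx"],c["fy"]*q[1]/q[2]+c["cy"]])
def save(c,n): cv2.imwrite("pics/"+n,cv2.cvtColor(c["color"],cv2.COLOR_RGB2BGR))
E
python3 - <<'E'
from h import *
o=manip.get_obs(); print({k:np.round(v,3) for k,v in o.items()})
cs={n:manip.camera(n) for n in("side","top")}
ims=[]
for n,c in cs.items():
    ims.append(c["color"]); save(c,n+"0.png")
    print(n,np.round(np.array(c["cam_to_world"]),3).tolist(),c["fx"])
    for l in["roller","grip_mid","slot_mouth","notch_top","rest","stand","pin_nominal"]:
        print(l,[(np.round(w(d["position"],c),3).tolist(),round(d["conf"],2)) for d in manip.tip_of(c,l)[:2]])
E
```

```text
{'clock': np.float64(0.0), 'joint_pos': array([ 1.32 ,  0.333, -0.065,  1.461,  0.022,  1.35 , -0.089]), 'joint_velocities': array([-0.   , -0.002,  0.001,  0.   , -0.001, -0.001,  0.   ]), 'tau': array([ 1.0000e-03, -6.2544e+01,  4.9000e-02, -3.9162e+01,  1.6000e-02,
        1.0000e-02,  0.0000e+00]), 'position': array([ 0.141, -0.609,  0.404]), 'ee_rot': array([ 0.994,  0.114, -0.   , -0.001]), 'ft_force': array([ 1.105,  0.396, -0.354]), 'torque': array([-0.016, -0.055,  0.045]), 'grasp_force': np.float64(0.0), 'grip_width': np.float64(1.0)}
side [[0.831, -0.341, 0.44, 0.223], [-0.556, -0.539, 0.632, -0.537], [0.021, -0.77, -0.638, 0.647], [0.0, 0.0, 0.0, 1.0]] 352.74103966668014
roller [([0.527, 0.269, 0.013], 0.7)]
grip_mid [([0.524, 0.264, 0.173], 0.9)]
slot_mouth [([0.53, 0.298, 0.106], 0.89)]
notch_top [([0.764, -0.137, -0.002], 0.74), ([0.529, 0.266, 0.132], 0.56)]
rest [([0.528, 0.266, 0.001], 0.8)]
stand [([0.5, -0.261, 0.001], 0.91)]
pin_nominal [([0.5, -0.257, 0.159], 0.85)]
top [[-0.015, -0.999, 0.05, 0.504], [-1.0, 0.014, -0.017, 0.031], [0.017, -0.05, -0.999, 1.326], [0.0, 0.0, 0.0, 1.0]] 464.8041096250984
roller [([0.522, 0.266, 0.006], 0.84)]
grip_mid [([0.523, 0.268, 0.172], 0.61)]
slot_mouth [([0.526, 0.3, 0.105], 0.71), ([0.522, 0.271, 0.17], 0.31)]
notch_top [([0.525, 0.27, 0.128], 0.57), ([0.384, 0.008, -0.001], 0.31)]
rest [([0.496, -0.253, 0.154], 0.55)]
stand [([0.498, -0.254, 0.006], 0.87), ([0.526, 0.3, 0.105], 0.68)]
pin_nominal [([0.494, -0.255, 0.151], 0.59)]
```

View pics/side0.png

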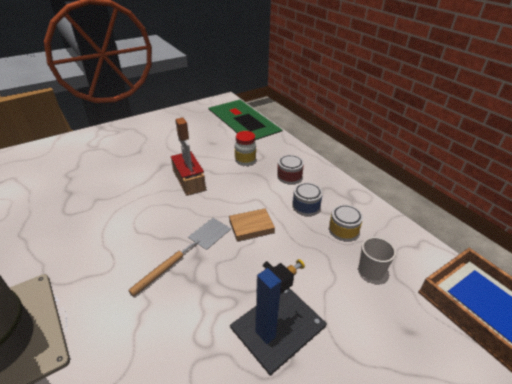

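View pics/top0.png

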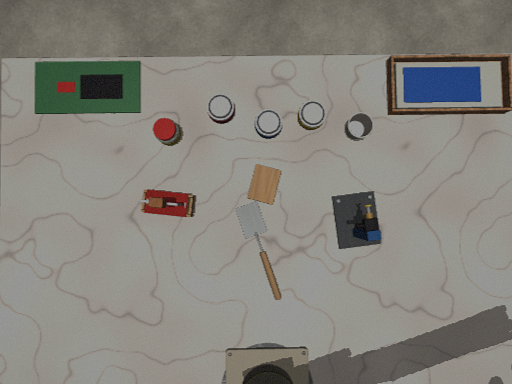

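The side view shows the roller in its rest at about (188,165) and the stand at about (280,310). In the top view the roller is at (168,203), with its long axis tilted a few degrees, and the stand base is at (357,220), with its head (368,210) towards +x. Next I'll get the yaws and refine the positions.

```bash
cat >> h.py <<'E'
def plane(uv,c,z):
    T=np.array(c["cam_to_world"]); uv=np.atleast_2d(uv).astype(float)
    d=np.c_[(uv[:,0]-c["cx"])/c["fx"],(uv[:,1]-c["cy"])/c["fy"],np.ones(len(uv))]@T[:3,:3].T
    return T[:3,3]+d*((z-T[2,3])/d[:,2])[:,None]
def rect(mask,c,z):
    v,u=np.nonzero(mask); P=plane(np.c_[u,v],c,z)[:,:2].astype(np.float32)
    return cv2.minAreaRect(P)
E
python3 - <<'E'
from h import *
c=manip.camera("top"); im=c["color"].astype(int); hsv=cv2.cvtColor(c["color"],cv2.COLOR_RGB2HSV)
def big(m):
    n,l,s,_=cv2.connectedComponentsWithStats(m.astype(np.uint8)); return l==1+np.argmax(s[1:,4])
m=np.zeros(im.shape[:2],bool); m[180:225,130:205]=1
red=big(m&(im[...,0]>110)&(im[...,1]<60)); red=cv2.morphologyEx(red.astype(np.uint8),cv2.MORPH_CLOSE,np.ones((9,9)))>0
print("guard",rect(red,c,.060))
m[:]=0; m[180:260,320:390]=1
dark=big(m&(im.sum(2)<270)); dark=cv2.morphologyEx(dark.astype(np.uint8),cv2.MORPH_OPEN,np.ones((3,3)))>0
print("base",rect(dark,c,.012), np.round(plane([[0,0]],c,0.012),2))
for l in["roller","stand","rest"]:
  for d in manip.silhouettes(c,l)[:1]: print(l,d["conf"],np.sum(d["pixels"]),rect(d["pixels"],c,.012 if l=="stand" else .06))
cv2.imwrite("pics/z.png",cv2.resize(np.hstack([c["color"][180:260,130:210],c["color"][180:260,315:395]])[...,::-1],None,fx=5,fy=5,interpolation=cv2.INTER_CUBIC))
E
```

```text
guard ((0.5018564462661743, 0.2706509232521057), (0.10934733599424362, 0.027173560112714767), 85.98196411132812)
base ((0.4673367142677307, -0.25993627309799194), (0.1507710963487625, 0.1228463351726532), 6.883358955383301) [[1.11 0.75 0.01]]
roller 0.86 1009 ((0.521841287612915, 0.2704102396965027), (0.12526154518127441, 0.06415027379989624), 83.06367492675781)
stand 0.66 2341 ((0.467111736536026, -0.25918281078338623), (0.1514948010444641, 0.1301729381084442), 6.286433219909668)
rest 0.72 162 ((0.5191155076026917, 0.2644418776035309), (0.14090386033058167, 0.055016305297613144), 83.2292709350586)
```

View pics/z.png

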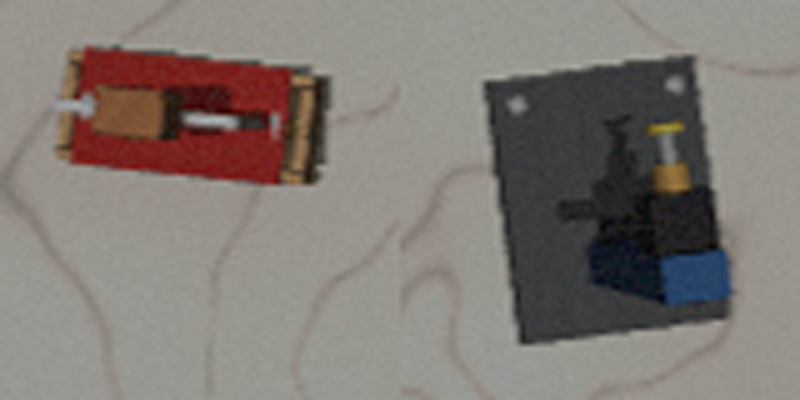

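The zoom shows the guard plate long axis at about -6.8° and the stand base at about +6.5°. Both pictures agree with the network's positions. Next I'll work out the pin height from the side view and the first move.

```bash
cat >> h.py <<'E'
def go(x,y,z,yaw):
    "shift/turn in tool axes to TCP (x,y,z), tool down, tool x at heading yaw"
    o=manip.get_obs(); q=R.from_quat(o["ee_rot"]); 
    T=R.from_matrix(np.array([[np.cos(yaw),np.sin(yaw),0],[np.sin(yaw),-np.cos(yaw),0],[0,0,-1]]))
    return np.round((q.inv()*T).as_rotvec(),4).tolist(),np.round(q.inv().apply(np.array([x,y,z])-o["position"]),4).tolist()
E
python3 - <<'E'
from h import *
t=manip.camera("top"); print("guard ctr",plane([[167.2,203.1]],t,.06))
c=manip.camera("side"); hsv=cv2.cvtColor(c["color"],cv2.COLOR_RGB2HSV)
S=np.array([.497,-.2565]); X=np.array([np.cos(.114),np.sin(.114)])
m=np.zeros(hsv.shape[:2],bool); m[245:295,255:320]=1
y=m&(hsv[...,0]>12)&(hsv[...,0]<35)&(hsv[...,1]>120)&(hsv[...,2]>60)
v,u=np.nonzero(y); print(list(zip(u,v)))
for z in(.141,.155,.169): print(z,px([*(S+X*.010),z],c).round(1),px([*(S-X*.015),z],c).round(1),"pin",px([*S,z],c).round(1))
print("posttop", [px([*(S+X*a+np.array([-X[1],X[0]])*b),.187],c).round(1) for a,b in((-.076,-.017),(-.052,-.017),(-.052,.017),(-.076,.017))])
o=c["color"][235:335,235:335]; cv2.imwrite("pics/s.png",cv2.resize(o,None,fx=6,fy=6,interpolation=cv2.INTER_CUBIC)[...,::-1])
for a in((.5,-.2,.43,-.118),(.5225,.268,.43,-.118)): print(go(*a))
E
```

```text
guard ctr [[0.5205244  0.26445491 0.06      ]]
[(np.int64(298), np.int64(260)), (np.int64(299), np.int64(260)), (np.int64(300), np.int64(260)), (np.int64(301), np.int64(260)), (np.int64(297), np.int64(261)), (np.int64(298), np.int64(261)), (np.int64(299), np.int64(261)), (np.int64(300), np.int64(261)), (np.int64(301), np.int64(261)), (np.int64(302), np.int64(261)), (np.int64(300), np.int64(262)), (np.int64(301), np.int64(262)), (np.int64(302), np.int64(262)), (np.int64(301), np.int64(263)), (np.int64(302), np.int64(263)), (np.int64(303), np.int64(263)), (np.int64(301), np.int64(264)), (np.int64(302), np.int64(264)), (np.int64(303), np.int64(264)), (np.int64(302), np.int64(265)), (np.int64(303), np.int64(265)), (np.int64(289), np.int64(266)), (np.int64(290), np.int64(266)), (np.int64(291), np.int64(266)), (np.int64(292), np.int64(266)), (np.int64(302), np.int64(266)), (np.int64(303), np.int64(266)), (np.int64(288), np.int64(267)), (np.int64(289), np.int64(267)), (np.int64(290), np.int64(267)), (np.int64(291), np.int64(267)), (np.int64(292), np.int64(267)), (np.int64(293), np.int64(267
[... 914 characters left out ...]
, np.int64(271)), (np.int64(294), np.int64(271)), (np.int64(295), np.int64(271)), (np.int64(291), np.int64(272)), (np.int64(292), np.int64(272)), (np.int64(293), np.int64(272)), (np.int64(294), np.int64(272)), (np.int64(295), np.int64(272)), (np.int64(292), np.int64(273)), (np.int64(293), np.int64(273)), (np.int64(294), np.int64(273))]
0.141 [297.2 271.5] [287.1 278.9] pin [293.2 274.4]
0.155 [298.  266.5] [287.7 273.9] pin [293.9 269.4]
0.169 [298.7 261.3] [288.3 268.7] pin [294.6 264.2]
posttop [array([268.3, 288.5]), array([279.7, 280.2]), array([265.5, 266.9]), array([254.2, 274.5])]
([0.0001, -0.0, 0.3458], [0.4419, -0.3173, -0.0253])
([0.0001, -0.0, 0.3458], [0.5695, -0.7681, -0.0253])
```

View pics/s.png

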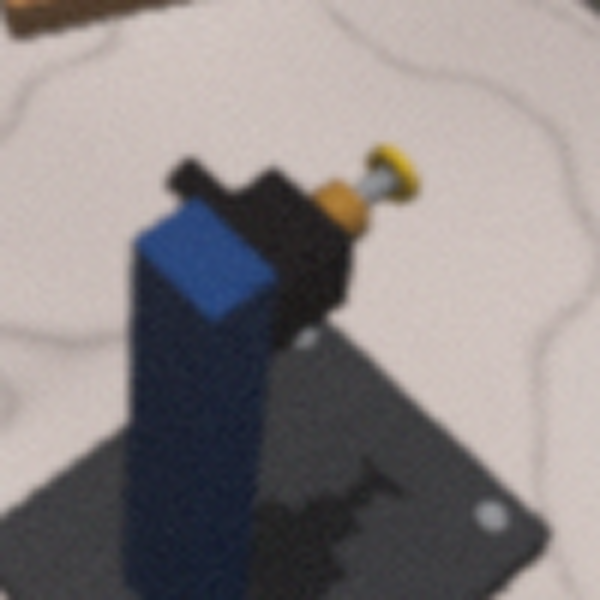

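The crop shows the yellow head at full-image (300.3,263.5). After correcting by the post-top corners, that puts the pin at z ≈ 0.164. I'll move above the roller now.

Emit:
move_arm(plan=[0,0,0.346,0.442,-0.317,-0.025,0.085,0,0,0.346,0.442,-0.317,-0.025,0.085,0,0,0.346,0.442,-0.317,-0.025,0.085,0,0,0.346,0.442,-0.317,-0.025,0.085,0,0,0.346,0.442,-0.317,-0.025,0.085,0,0,0.346,0.442,-0.317,-0.025,0.085,0,0,0.346,0.442,-0.317,-0.025,0.085,0,0,0.346,0.442,-0.317,-0.025,0.085,0,0,0.346,0.442,-0.317,-0.025,0.085,0,0,0.346,0.569,-0.766,-0.025,0.085,0,0,0.346,0.569,-0.766,-0.025,0.085,0,0,0.346,0.569,-0.766,-0.025,0.085])

```text
clock: 2.6
position: [0.5089, -0.0109, 0.4299]
ee_rot: [0.998, -0.059, 0.0, 0.0]
ft_force: [0.9, 0.1, -0.0]
grip_width: 0.999
grasp_force: 0.0
```

```bash
python3 -c "
from h import *
print(go(.522,.267,.43,-.118),manip.get_obs()['position'])"
```

```text
([0.0003, -0.0006, -0.0004], [-0.0198, -0.2775, -0.0002]) [ 0.50887544 -0.01094235  0.42990807]
```

Emit:
move_arm(plan=[0,0,0,-0.02,-0.278,0,0.085,0,0,0,-0.02,-0.278,0,0.085,0,0,0,-0.02,-0.278,0,0.085,0,0,0,-0.02,-0.278,0,0.085,0,0,0,-0.02,-0.278,0,0.085,0,0,0,-0.02,-0.278,0,0.085])

```text
clock: 3.35
position: [0.5212, 0.268, 0.4295]
ee_rot: [0.998, -0.057, -0.0, -0.001]
ft_force: [-0.2, -0.4, -0.3]
grip_width: 0.997
grasp_force: 0.0
```

```bash
python3 - <<'E'
from h import *
print(go(.522,.267,.329,-.118))
for n in("top","side"):
    c=manip.camera(n); save(c,"g_"+n+".png")
    for l in("grip_mid","roller"): print(n,l,[(np.round(w(d["position"],c),3).tolist(),round(d["conf"],2)) for d in manip.tip_of(c,l)[:1]])
    if n=="side": cv2.imwrite("pics/gs.png",cv2.resize(c["color"][60:220,100:300][...,::-1],None,fx=4,fy=3.75))
E
```

```text
([-0.0011, 0.001, 0.0042], [0.001, 0.001, 0.1005])
top grip_mid [([0.524, 0.269, 0.172], 0.55)]
top roller [([0.524, 0.269, 0.006], 0.98)]
side grip_mid [([0.526, 0.265, 0.173], 0.79)]
side roller [([0.527, 0.268, 0.011], 0.91)]
```

View pics/gs.png

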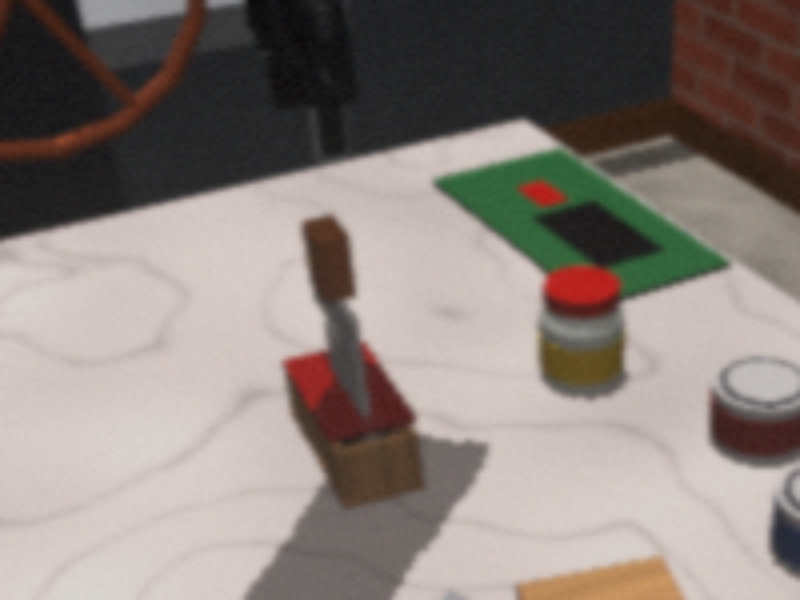

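The picture shows the gripper directly above the grip block (crop (330,140) over (330,255)). I'll descend and grip.

Emit:
move_arm(plan=[0,0,0.004,0.003,0,0.04,0.085,0,0,0.004,0.003,0,0.08,0.085,0,0,0.004,0.003,0,0.1,0.085,0,0,0.004,0.003,0,0.1,0.085,0,0,0.004,0.003,0,0.1,0.02,0,0,0.004,0.003,0,0.1,0.02,0,0,0.004,0.003,0,0.1,0.02,0,0,0.004,0.003,0,0.1,0.02,0,0,0.004,0.003,0,0.1,0.02,0,0,0.004,0.003,0,0.1,0.02], squeeze=50)

```text
clock: 4.9
position: [0.5252, 0.2656, 0.3305]
ee_rot: [0.998, -0.061, 0.001, -0.001]
ft_force: [0.5, 2.4, 5.4]
grip_width: 0.393
grasp_force: 56.4
```

Emit:
move_arm(plan=[0,0,0,0,0,-0.02,0.02,0,0,0,0,0,-0.05,0.02,0,0,0,0,0,-0.09,0.02,0,0,0,0,0,-0.13,0.02,0,0,0,0,0,-0.17,0.02,0,0,0,0,0,-0.205,0.02,0,0,0,0,0,-0.215,0.02,0,0,0,0,0,-0.215,0.02])

```text
clock: 5.9
position: [0.525, 0.265, 0.5444]
ee_rot: [0.998, -0.061, -0.0, 0.0]
ft_force: [-0.3, 0.4, -3.5]
grip_width: 0.391
grasp_force: 55.3
```

```bash
python3 - <<'E'
from h import *
o=manip.get_obs(); print(np.round(o["ft_force"],2),np.round(o["position"],4), o["grasp_force"])
X=np.array([np.cos(.114),np.sin(.114)]);Y=np.array([-X[1],X[0]]);S=np.array([.498,-.2575])
for off in(0,-.09): print(S+Y*off)
print(go(*(S-Y*.09),.545,.114))
for n in("side",):
    c=manip.camera(n); save(c,"l_"+n+".png")
    for l in("grip_mid","roller","slot_mouth","notch_top"): print(n,l,[(np.round(w(d["position"],c),3).tolist(),round(d["conf"],2)) for d in manip.tip_of(c,l)[:1]])
E
```

```text
[-0.27  0.42 -3.46] [0.525  0.265  0.5444] 55.31434893608093
[ 0.498  -0.2575]
[ 0.50823779 -0.34691581]
([0.0004, 0.0003, -0.2362], [0.058, 0.6094, -0.0004])
side grip_mid [([0.527, 0.26, 0.385], 0.76)]
side roller [([0.522, 0.27, 0.225], 0.9)]
side slot_mouth [([0.529, 0.295, 0.322], 0.66)]
side notch_top [([0.528, 0.263, 0.346], 0.73)]
```

Emit:
move_arm(plan=[0,0,-0.08,0.02,0.05,0,0.02,0,0,-0.16,0.02,0.11,0,0.02,0,0,-0.236,0.03,0.17,0,0.02,0,0,-0.236,0.03,0.23,0,0.02,0,0,-0.236,0.04,0.29,0,0.02,0,0,-0.236,0.04,0.35,0,0.02,0,0,-0.236,0.05,0.41,0,0.02,0,0,-0.236,0.05,0.47,0,0.02,0,0,-0.236,0.058,0.53,0,0.02,0,0,-0.236,0.058,0.58,0,0.02,0,0,-0.236,0.058,0.609,0,0.02,0,0,-0.236,0.058,0.609,0,0.02])

```text
clock: 7.65
position: [0.5074, -0.3494, 0.5431]
ee_rot: [0.999, 0.055, -0.001, -0.0]
ft_force: [-0.2, 0.6, -3.1]
grip_width: 0.391
grasp_force: 55.2
```

```bash
python3 - <<'E'
from h import *
o=manip.get_obs(); print(np.round(o["ft_force"],2),np.round(o["position"],4), o["grasp_force"])
X=np.array([np.cos(.114),np.sin(.114)]);Y=np.array([-X[1],X[0]]);S=np.array([.498,-.2575])
print(go(*(S-Y*.09),.545,.114), go(*(S-Y*.09),.1645-.088+.3225,.114))
for n in("side","top"):
    c=manip.camera(n); save(c,"m_"+n+".png")
    for l in("grip_mid","roller","slot_mouth","notch_top","pin_nominal"): print(n,l,[(np.round(w(d["position"],c),3).tolist(),round(d["conf"],2)) for d in manip.tip_of(c,l)[:1]])
E
```

```text
[-0.2   0.58 -3.13] [ 0.5074 -0.3494  0.5431] 55.232176780700684
([-0.0008, 0.0021, -0.0046], [0.0011, -0.0024, -0.0019]) ([-0.0008, 0.0021, -0.0046], [0.0014, -0.0022, 0.1441])
side grip_mid [([0.505, -0.352, 0.384], 0.96)]
side roller [([0.506, -0.345, 0.223], 0.81)]
side slot_mouth [([0.502, -0.316, 0.318], 0.71)]
side notch_top [([0.509, -0.352, 0.347], 0.82)]
side pin_nominal [([0.501, -0.257, 0.158], 0.86)]
top grip_mid [([0.509, -0.347, 0.384], 0.63)]
top roller [([0.508, -0.343, 0.222], 0.97)]
top slot_mouth []
top notch_top [([0.506, -0.346, 0.348], 0.66)]
top pin_nominal [([0.494, -0.259, 0.152], 0.86)]
```

Emit:
move_arm(plan=[0,0,-0.005,0.001,-0.002,0.03,0.02,0,0,-0.005,0.001,-0.002,0.07,0.02,0,0,-0.005,0.001,-0.002,0.105,0.02,0,0,-0.005,0.001,-0.002,0.135,0.02,0,0,-0.005,0.001,-0.002,0.144,0.02,0,0,-0.005,0.001,-0.002,0.144,0.02])

```text
clock: 9.0
position: [0.5092, -0.3444, 0.4011]
ee_rot: [0.998, 0.059, 0.0, -0.0]
ft_force: [-0.3, 1.1, -3.0]
grip_width: 0.391
grasp_force: 55.2
```

```bash
python3 - <<'E'
from h import *
o=manip.get_obs(); print(np.round(o["ft_force"],2),np.round(o["position"],4))
X=np.array([np.cos(.114),np.sin(.114)]);Y=np.array([-X[1],X[0]]);S=np.array([.498,-.2575])
print(go(*(S-Y*.04),.399,.114))
c=manip.camera("side"); cv2.imwrite("pics/d.png",cv2.resize(c["color"][200:340,190:390][...,::-1],None,fx=4,fy=4,interpolation=cv2.INTER_CUBIC))
E
```

```text
[-0.27  1.05 -2.95] [ 0.5092 -0.3444  0.4011]
([-0.0, -0.0, 0.0048], [-0.001, -0.0476, 0.0021])
```

View pics/d.png

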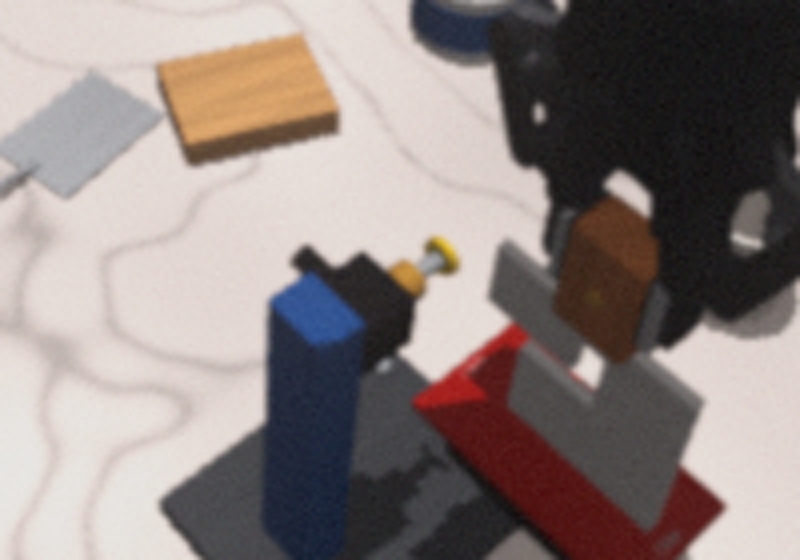

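The picture shows the strap, slot mouth facing the pin. The upper lip's lower corner is at full-image (313,273.8), the lower lip end near (321,286) and mid-pin near (298,266). I'll check these against projections.

```bash
python3 - <<'E'
from h import *
o=manip.get_obs(); c=manip.camera("side"); p=o["position"]; M=R.from_quat(o["ee_rot"]).as_matrix()
x=M[:,0]; y=-M[:,1]; r=p-[0,0,.3225]
f=lambda a,b,z: px(r+x*a+y*b+np.array([0,0,z]),c).round(1)
print("lip low corner",f(-.003,.05,.103),"lip top",f(-.003,.05,.137),"lowlip",f(-.003,.03,.093),"strap -y top",f(-.003,-.044,.137),f(-.003,-.044,.052))
S=np.array([.498,-.2575]);X=np.array([np.cos(.114),np.sin(.114)])
for z in(.16,.1645,.169):print(z,"pin",px([*S,z],c).round(1),"head",px([*(S+X*.012),z],c).round(1))
print("post",[px([*(S+X*a+np.array([-X[1],X[0]])*b),.187],c).round(1) for a,b in((-.076,-.017),(-.052,-.017),(-.052,.017),(-.076,.017))])
for d in([0.01,0,0],[0,.01,0],[0,0,.01]): print((px(np.array([.5,-.257,.165])+d,c)-px([.5,-.257,.165],c)).round(2))
E
```

```text
lip low corner [311.8 274. ] lip top [314.3 260.4] lowlip [320.2 285.6] strap -y top [364.  300.9] [352.4 332.2]
0.16 pin [295.  267.7] head [299.8 264.2]
0.1645 pin [295.2 266.1] head [300.1 262.6]
0.169 pin [295.4 264.4] head [300.3 260.9]
post [array([269.2, 288.6]), array([280.6, 280.4]), array([266.4, 267. ]), array([255.1, 274.7])]
[ 4.53 -2.5 ]
[-3.59 -3.85]
[ 0.52 -3.75]
```

Emit:
move_arm(plan=[0,0,0.005,0,-0.012,0,0.02,0,0,0.005,0,-0.024,0,0.02,0,0,0.005,-0.001,-0.036,0,0.02,0,0,0.005,-0.001,-0.044,0,0.02,0,0,0.005,-0.001,-0.047,0,0.02,0,0,0.005,-0.001,-0.047,0,0.02,0,0,0.005,-0.001,-0.047,0,0.02])

```text
clock: 9.98
position: [0.5025, -0.2982, 0.4006]
ee_rot: [0.998, 0.057, -0.0, 0.0]
ft_force: [0.4, -1.5, -2.8]
grip_width: 0.393
grasp_force: 55.3
```

```bash
python3 - <<'E'
from h import *
o=manip.get_obs(); print(np.round(o["ft_force"],2),np.round(o["position"],4))
S=np.array([.498,-.2575]);X=np.array([np.cos(.114),np.sin(.114)]);Y=np.array([-X[1],X[0]])
d=S-o["position"][:2]; print("pin in roller x,y",d@X,d@Y,"z",.163-o["position"][2]+.3225, go(*(S-Y*.04),.4,.114))
c=manip.camera("side"); cv2.imwrite("pics/e.png",cv2.resize(c["color"][220:320,230:370][...,::-1],None,fx=5.5,fy=5.5,interpolation=cv2.INTER_CUBIC))
E
```

```text
[ 0.42 -1.49 -2.82] [ 0.5025 -0.2982  0.4006]
pin in roller x,y 0.00018646637177502362 0.04092634069021263 z 0.08486126981009098 ([0.0002, 0.0001, -0.0008], [0.0002, -0.0009, 0.0006])
```

View pics/e.png

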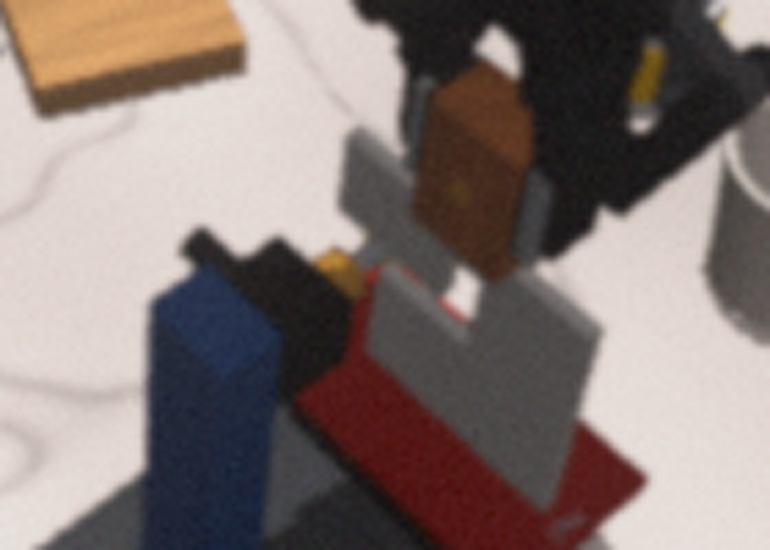

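The picture shows the collar at (340,270) and the pin passing just below the upper lip at (365,245). Now I'll lower and feel for contact.

Emit:
move_arm(plan=[0,0,0,0,0,0.003,0.02,0,0,0,0,0,0.006,0.02,0,0,0,0,0,0.009,0.02,0,0,0,0,0,0.009,0.02,0,0,0,0,0,0.009,0.02])

```text
clock: 10.65
position: [0.5026, -0.2978, 0.3918]
ee_rot: [0.998, 0.057, 0.0, 0.0]
ft_force: [-0.1, 0.8, -3.2]
grip_width: 0.391
grasp_force: 55.3
```

Emit:
move_arm(plan=[0,0,0,0,0,0.001,0.02,0,0,0,0,0,0.001,0.02,0,0,0,0,0,0.001,0.02])

```text
clock: 11.02
position: [0.5026, -0.2977, 0.3908]
ee_rot: [0.998, 0.057, 0.0, 0.0]
ft_force: [-0.9, -0.1, -3.1]
grip_width: 0.39
grasp_force: 55.3
```

Emit:
move_arm(plan=[0,0,0,0,0,0.001,0.02,0,0,0,0,0,0.001,0.02,0,0,0,0,0,0.001,0.02])

```text
clock: 11.4
position: [0.5026, -0.2977, 0.3897]
ee_rot: [0.998, 0.057, -0.0, 0.0]
ft_force: [0.4, 0.3, -2.6]
grip_width: 0.393
grasp_force: 55.3
```

Emit:
move_arm(plan=[0,0,0,0,0,0.001,0.02,0,0,0,0,0,0.001,0.02,0,0,0,0,0,0.001,0.02])

```text
clock: 11.78
position: [0.5026, -0.2978, 0.3887]
ee_rot: [0.998, 0.057, -0.0, 0.0]
ft_force: [0.2, 0.1, -3.4]
grip_width: 0.391
grasp_force: 55.3
```

Emit:
move_arm(plan=[0,0,0,0,0,0.001,0.02,0,0,0,0,0,0.001,0.02,0,0,0,0,0,0.001,0.02])

```text
clock: 12.15
position: [0.5026, -0.2977, 0.3877]
ee_rot: [0.998, 0.057, 0.0, 0.0]
ft_force: [0.5, 0.3, -2.6]
grip_width: 0.392
grasp_force: 55.3
```

Emit:
move_arm(plan=[0,0,0,0,0,0.001,0.02,0,0,0,0,0,0.001,0.02,0,0,0,0,0,0.001,0.02])

```text
clock: 12.52
position: [0.5026, -0.2978, 0.3867]
ee_rot: [0.998, 0.057, 0.0, 0.0]
ft_force: [-0.7, 0.0, -3.0]
grip_width: 0.396
grasp_force: 55.3
```

Emit:
move_arm(plan=[0,0,0,0,0,0.001,0.02,0,0,0,0,0,0.001,0.02,0,0,0,0,0,0.001,0.02])

```text
clock: 12.9
position: [0.5026, -0.2977, 0.3857]
ee_rot: [0.998, 0.057, -0.0, 0.0]
ft_force: [0.2, -0.1, -4.3]
grip_width: 0.394
grasp_force: 55.3
```

Emit:
move_arm(plan=[0,0,0,0,0,0.001,0.02,0,0,0,0,0,0.001,0.02,0,0,0,0,0,0.001,0.02])

```text
clock: 13.28
position: [0.5026, -0.2977, 0.3847]
ee_rot: [0.998, 0.057, 0.0, 0.0]
ft_force: [-1.4, 1.2, -3.5]
grip_width: 0.39
grasp_force: 55.3
```

Emit:
move_arm(plan=[0,0,0,0,0,0.0005,0.02,0,0,0,0,0,0.0005,0.02])

```text
clock: 13.52
position: [0.5026, -0.2978, 0.3845]
ee_rot: [0.998, 0.057, 0.0, 0.0]
ft_force: [-1.2, 0.6, -1.3]
grip_width: 0.392
grasp_force: 55.6
```

```bash
python3 - <<'E'
from h import *
c=manip.camera("side");save(c,"f0.png");o=manip.get_obs(); print(np.round(o["ft_force"],2),np.round(o["position"],4)); cv2.imwrite("pics/f.png",cv2.resize(c["color"][230:310,260:370][...,::-1],None,fx=7,fy=7,interpolation=cv2.INTER_CUBIC))
E
```

```text
[-0.55 -0.11 -0.53] [ 0.5026 -0.2977  0.3845]
```

View pics/f.png

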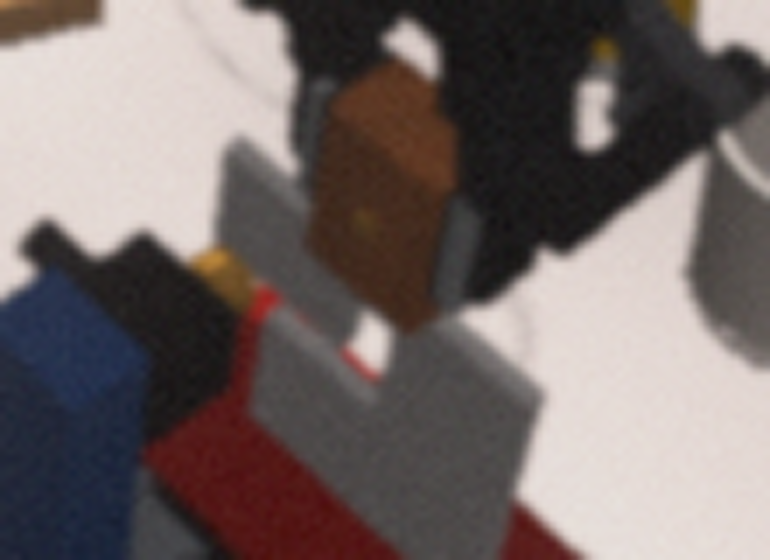

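Contact is felt: the vertical load dropped by about 2.5 N, with the lip on the pin at (235,285). I'll raise 1 mm and slide in.

Emit:
move_arm(plan=[0,0,0,0,0,-0.001,0.02,0,0,0,0,0,-0.001,0.02,0,0,0,0,-0.003,-0.001,0.02,0,0,0,0,-0.006,-0.001,0.02,0,0,0,0,-0.009,-0.001,0.02,0,0,0,0,-0.012,-0.001,0.02,0,0,0,0,-0.015,-0.001,0.02,0,0,0,0,-0.018,-0.001,0.02,0,0,0,0,-0.018,-0.001,0.02])

```text
clock: 14.7
position: [0.5005, -0.2796, 0.3853]
ee_rot: [0.998, 0.057, 0.0, 0.0]
ft_force: [-0.3, -0.2, -3.4]
grip_width: 0.398
grasp_force: 55.2
```

Emit:
move_arm(plan=[0,0,0,0,-0.003,0,0.02,0,0,0,0,-0.006,0,0.02,0,0,0,0,-0.009,0,0.02,0,0,0,0,-0.012,0,0.02,0,0,0,0,-0.015,0,0.02,0,0,0,0,-0.018,0,0.02,0,0,0,0,-0.018,0,0.02])

```text
clock: 15.58
position: [0.4985, -0.2617, 0.3853]
ee_rot: [0.998, 0.057, 0.0, 0.0]
ft_force: [-0.3, -0.9, -3.4]
grip_width: 0.39
grasp_force: 55.2
```

```bash
python3 - <<'E'
from h import *
o=manip.get_obs(); print(np.round(o["ft_force"],2),np.round(o["position"],4))
S=np.array([.498,-.2575]);X=np.array([np.cos(.114),np.sin(.114)]);Y=np.array([-X[1],X[0]])
d=S-o["position"][:2]; print("pin in roller x,y",d@X,d@Y)
E
```

```text
[-0.3  -0.88 -3.4 ] [ 0.4985 -0.2617  0.3853]
pin in roller x,y -2.486388407759251e-05 0.004222897941031364
```

Emit:
move_arm(plan=[0,0,0,0,-0.002,0,0.02,0,0,0,0,-0.004,0,0.02,0,0,0,0,-0.004,0,0.02,0,0,0,0,-0.004,0,0.02])

```text
clock: 16.08
position: [0.498, -0.2581, 0.3852]
ee_rot: [0.998, 0.057, 0.0, 0.0]
ft_force: [0.2, 0.3, -2.0]
grip_width: 0.385
grasp_force: 55.2
```

Emit:
move_arm(plan=[0,0,0,0,-0.0007,0,0.02,0,0,0,0,-0.0007,0,0.02,0,0,0,0,-0.0007,0,0.02])

```text
clock: 16.45
position: [0.498, -0.2573, 0.3852]
ee_rot: [0.998, 0.057, 0.0, 0.0]
ft_force: [0.2, 0.8, -3.6]
grip_width: 0.389
grasp_force: 55.2
```

Emit:
move_arm(plan=[0,0,0,0,-0.0007,0,0.02,0,0,0,0,-0.0007,0,0.02,0,0,0,0,-0.0007,0,0.02])

```text
clock: 16.82
position: [0.4979, -0.2566, 0.3852]
ee_rot: [0.998, 0.057, 0.0, 0.0]
ft_force: [0.5, -0.4, -3.6]
grip_width: 0.389
grasp_force: 55.2
```

Emit:
move_arm(plan=[0,0,0,0,-0.0006,0,0.02,0,0,0,0,-0.0006,0,0.02,0,0,0,0,-0.0006,0,0.02])

```text
clock: 17.2
position: [0.4978, -0.256, 0.3852]
ee_rot: [0.998, 0.057, 0.0, 0.0]
ft_force: [0.2, -0.1, -3.7]
grip_width: 0.392
grasp_force: 55.2
```

Emit:
move_arm(plan=[0,0,0,0,-0.0006,0,0.02,0,0,0,0,-0.0006,0,0.02,0,0,0,0,-0.0006,0,0.02])

```text
clock: 17.58
position: [0.4977, -0.2556, 0.3852]
ee_rot: [0.998, 0.057, 0.0, 0.0]
ft_force: [0.4, -1.4, -3.6]
grip_width: 0.388
grasp_force: 55.2
```

Emit:
move_arm(plan=[0,0,0,0,-0.0005,0,0.02,0,0,0,0,-0.0005,0,0.02,0,0,0,0,-0.0005,0,0.02])

```text
clock: 17.95
position: [0.4976, -0.2553, 0.3853]
ee_rot: [0.998, 0.057, 0.0, 0.0]
ft_force: [1.8, -5.0, -4.8]
grip_width: 0.391
grasp_force: 55.0
```

The inner wall is touched, so the pin is at y = -2. I'll back off 2.3 mm to centre it and lower into the notch.

Emit:
move_arm(plan=[0,0,0,0,0.0023,0,0.02,0,0,0,0,0.0023,0,0.02,0,0,0,0,0.0023,0,0.02,0,0,0,0,0.0023,0.002,0.02,0,0,0,0,0.0023,0.004,0.02,0,0,0,0,0.0023,0.006,0.02,0,0,0,0,0.0023,0.006,0.02,0,0,0,0,0.0023,0.006,0.02])

```text
clock: 18.95
position: [0.4979, -0.2572, 0.3792]
ee_rot: [0.998, 0.057, 0.0, 0.0]
ft_force: [0.4, 0.2, -3.2]
grip_width: 0.396
grasp_force: 55.1
```

Emit:
move_arm(plan=[0,0,0,0,0,0.002,0.02,0,0,0,0,0,0.004,0.02,0,0,0,0,0,0.006,0.02,0,0,0,0,0,0.008,0.02,0,0,0,0,0,0.01,0.02,0,0,0,0,0,0.012,0.02,0,0,0,0,0,0.013,0.02,0,0,0,0,0,0.013,0.02,0,0,0,0,0,0.013,0.02])

```text
clock: 20.08
position: [0.498, -0.2572, 0.3663]
ee_rot: [0.998, 0.057, 0.0, 0.0]
ft_force: [-0.0, -0.1, -3.3]
grip_width: 0.391
grasp_force: 55.2
```

Emit:
move_arm(plan=[0,0,0,0,0,0.0008,0.02,0,0,0,0,0,0.0008,0.02,0,0,0,0,0,0.0008,0.02])

```text
clock: 20.45
position: [0.4979, -0.2572, 0.3654]
ee_rot: [0.998, 0.057, 0.0, 0.0]
ft_force: [0.4, -0.3, -3.3]
grip_width: 0.391
grasp_force: 55.2
```

Emit:
move_arm(plan=[0,0,0,0,0,0.0005,0.02,0,0,0,0,0,0.0005,0.02,0,0,0,0,0,0.0005,0.02])

```text
clock: 20.82
position: [0.498, -0.2572, 0.365]
ee_rot: [0.998, 0.057, 0.0, 0.0]
ft_force: [-0.2, -0.6, -2.5]
grip_width: 0.386
grasp_force: 55.2
```

Emit:
move_arm(plan=[0,0,0,0,0,0.0005,0.02,0,0,0,0,0,0.0005,0.02,0,0,0,0,0,0.0005,0.02])

```text
clock: 21.2
position: [0.498, -0.2572, 0.3648]
ee_rot: [0.998, 0.057, 0.0, 0.0]
ft_force: [-1.3, 0.9, 2.0]
grip_width: 0.393
grasp_force: 55.7
```

The pin is home at the notch top (about 5 N). I'll ease off slightly, lower the grip force and release gently.

Emit:
move_arm(plan=[0,0,0,0,0,-0.0003,0.02,0,0,0,0,0,-0.0003,0.02,0,0,0,0,0,-0.0003,0.033,0,0,0,0,0,-0.0003,0.036,0,0,0,0,0,-0.0003,0.04,0,0,0,0,0,-0.0003,0.046,0,0,0,0,0,-0.0003,0.055,0,0,0,0,0,-0.0003,0.065,0,0,0,0,0,-0.0003,0.075,0,0,0,0,0,-0.0003,0.075,0,0,0,0,0,-0.0003,0.075], squeeze=20)

```text
clock: 22.58
position: [0.4979, -0.2572, 0.3647]
ee_rot: [0.998, 0.057, 0.0, 0.0]
ft_force: [0.5, 0.1, -0.3]
grip_width: 0.878
grasp_force: 0.0
```

Emit:
move_arm(plan=[0,0,0,0,0,-0.005,0.08,0,0,0,0,0,-0.015,0.08,0,0,0,0,0,-0.03,0.08,0,0,0,0,0,-0.06,0.08,0,0,0,0,0,-0.1,0.08,0,0,0,0,0,-0.14,0.08,0,0,0,0,0,-0.16,0.08,0,0,0,0,0,-0.16,0.08,0,0,0,0,0,-0.16,0.08,0,0,0,0,0,-0.16,0.08,0,0,0,0,0,-0.16,0.08,0,0,0,0,0,-0.16,0.08])

```text
clock: 24.08
position: [0.4979, -0.2572, 0.5244]
ee_rot: [0.998, 0.057, -0.0, -0.0]
ft_force: [0.3, 0.6, 0.7]
grip_width: 0.931
grasp_force: 0.0
```

```bash
python3 - <<'E'
from h import *
c=manip.camera("side"); g=manip.tip_of(c,"grip_mid"); r=manip.tip_of(c,"roller")
for d in (g,r): print(np.round(w(d[0]["position"],c),3))
c2=manip.camera("side"); print("diff",np.abs(c2["color"][200:340,220:370].astype(int)-c["color"][200:340,220:370]).mean())
cv2.imwrite("pics/end.png",cv2.resize(c2["color"][200:340,220:370][...,::-1],None,fx=4,fy=4,interpolation=cv2.INTER_CUBIC))
E
```

```text
[ 0.499 -0.262  0.205]
[ 0.495 -0.253  0.044]
diff 1.9332698412698412
```

View pics/end.png

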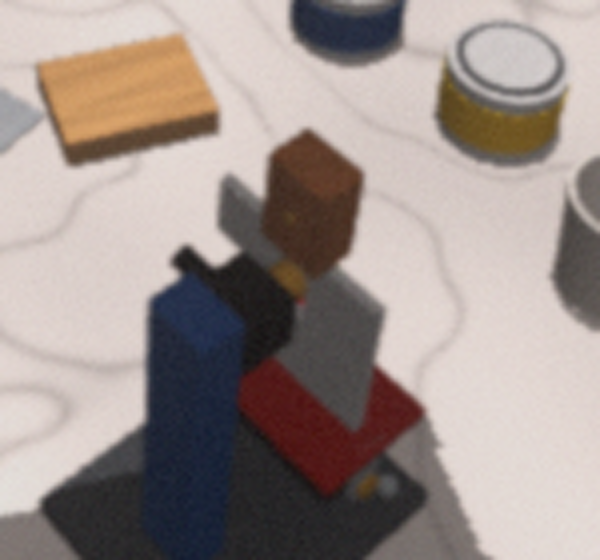

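The roller hangs on the pin, grip block at (312,205) and strap at (345,330) in the crop. I'll check its tilt against the projected upright corners.

```bash
python3 - <<'E'
from h import *
c=manip.camera("side"); S=np.array([.4979,-.2572])
X=np.array([np.cos(.114),np.sin(.114)]);Y=np.array([-X[1],X[0]])
for t in(0,.06,-.06):
    out=[]
    for a,b,z in((-.003,.05,.137),(-.003,-.044,.137),(-.003,-.044,.052),(-.032,-.057,.052),(.032,-.057,.052)):
        zz=z-.119; b2=b*np.cos(t)-zz*np.sin(t); z2=b*np.sin(t)+zz*np.cos(t)
        out.append(((px([*(S+X*a+Y*b2),.1612+z2],c)-[220,200])*4).round().tolist())
    print(t,out)
E
```

```text
0 [[218.0, 176.0], [375.0, 312.0], [352.0, 430.0], [327.0, 490.0], [427.0, 406.0]]
0.06 [[220.0, 173.0], [376.0, 317.0], [345.0, 427.0], [319.0, 487.0], [419.0, 404.0]]
-0.06 [[216.0, 180.0], [374.0, 306.0], [359.0, 433.0], [335.0, 492.0], [435.0, 407.0]]
```

```bash
python3 -c "
from h import *
print(manip.hand_in())"
```

```text
the job is handed in; nothing more can be done
None
```

The ink roller hangs on the stand pin, fully home in the notch, released, upright and still by the last camera check. The job is handed in (robot clock about 24 s of the 62 s allowed); `hand_in()` returned no verdict.

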